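# Swing the cue lathe's head in line and thread a shaft through it

### The job

The cue lathe's headstock is parked swung out: lift its sprung index pin by the red knob, swing the head back in line with the bed and let the pin drop home in the in-line hole. Then take the cue shaft from its cradle and, tip first and without forcing it, pass it through the white bushing in the headstock's left end, out of the spindle nose and on through the bushing of the steady rest, until the tip stands about 25 mm out of the steady rest's far side. Finish while holding the shaft still there, ready for the collet to be tightened, and leave the other things on the bench alone.

Things in the scene. Friction and masses are not known exactly. Their poses are not given: they have to be found in the camera images.
- lathe: Grey cue lathe fixed to the bench; bed 590 x 100 mm, its top at 70 mm height. Origin on the bench under the headstock's pivot; y along the bed to the left (outboard end, where the shaft goes in), x away from the robot, z up. Spindle axis along y through x = 0, 160 mm above the bench. Carriage, tool post and tailstock stand on the bed from y = -300 mm on
- head (a joint): Swivel of the headstock about the vertical through lathe's origin, rad: 0 = in line with the bed, positive = clockwise from above (nose towards the robot). Parked and pinned at 0.785; stops at -0.12 and 0.88. 6 kg, 0.3 N m of friction, stays where left while the pin is up. Round finned housing 120 mm long, 105 in diameter, top 215 mm above the bench
- pin (a joint): Lift of the sprung index pin, m: 0 = home in a hole, 0.008 = riding on the index plate, 0.020 = end of travel. Spring and weight push it down with 5.5 N at home, 8.5 N at the top. Round-ended, 10 mm thick, 0.4 mm of play in its holes (at head = 0 and 0.785); locks the head below 0.008, drops home by itself when let go within about 1.5 mm of the hole
- knob (a point): Centre of the red round knob on the index pin, 24 mm in diameter, 26 mm high, 241 mm above the bench with the pin home. It goes round with the head, 75 mm from the pivot: on the lathe's -x side at head = 0, 45 degrees from there towards +y when parked. The grey boss below it ends 222 mm above the bench
- bushing_mouth (a point): Centre of the mouth of the white nylon bushing in the headstock's left (outboard) end, 75 mm from the pivot, 160 mm above the bench; axes of the headstock, y out of the mouth. A cone 29 mm wide narrows over 11 mm to a 16 mm round bore, 20 mm long; behind it the hollow spindle is 30 mm wide, its nose ends 155 mm behind the mouth
- steady: Steady rest clamped on the bed: grey ring 91 mm in diameter holding a steel bearing and a white nylon bushing. Origin on the top of the bed under the mouth's centre, axes as lathe
- steady_mouth (a point): Centre of the steady rest's bushing mouth, on the spindle axis, facing the headstock, 205 to 265 mm from point bushing_mouth once in line; same cone and 16 mm bore as the headstock's. Axes as lathe (y towards the headstock)
- steady_face (a point): Centre of the steady rest's far face, 31 mm behind its mouth along -y; the tip is to stand 25 mm beyond this
- shaft: Maple cue shaft, 740 mm long, about 115 g. Origin on its axis 430 mm behind the tip, where it is 15.2 mm thick; x along it to the tip, balance point 13 mm behind the origin. 13 mm thick over the 320 mm next to the tip, then growing evenly to 21.5 mm at the steel joint end (x = -310 mm). Lies level, axis 65 mm above the bench, tip towards the lathe
- shaft_tip (a point): End of the domed tan tip on the shaft, 430 mm from the shaft's origin
- cradle: Fixed dark wooden cradle carrying the shaft: board 420 x 75 mm, 12 mm thick, with two green felt V-rests 22 mm thick at x = 160 and -170 mm, reaching 26 mm to either side and 78 mm above the bench. Origin on the bench under its middle, x along the shaft to the tip
- shaper: Brass tip shaper, 30 mm in diameter, 40 high: leave alone
- burnisher: Round ebony burnishing block, 64 mm in diameter, 24 high: leave alone
- dish: Steel dish 80 mm wide with three tan layered tips: leave alone
- sander: Chrome ferrule sander, 65 mm long, 30 high: leave alone
- glue: White glue bottle, 28 mm in diameter, 85 high: leave alone
- collets: Wooden block 130 x 50 mm with three spare nylon bushings, 42 mm high: leave alone

How it is judged:
On the way, in this order (a step that is already met when the one before it is completed fails the run):
1. the index pin is lifted clear of its hole while the head is still swung out (value of joint pin above 0.0085 m and value of joint head above 0.5 rad), for 0.1 s.
2. the head is in line and the index pin has dropped home (value of joint head between -0.02 and 0.02 rad and value of joint pin below 0.002 m), for 0.2 s.
3. the shaft's tip is in the headstock bushing (y of shaft_tip in the frame of bushing_mouth between -0.14 and -0.015 m and horizontal distance between shaft_tip and bushing_mouth below 0.14 m and x of shaft_tip in the frame of bushing_mouth between -0.01 and 0.01 m and z of shaft_tip in the frame of bushing_mouth between -0.01 and 0.01 m), for 0.1 s.
At the end, for the whole second after the job is handed in: Head within 0.02 rad of in line, index pin home (2 mm); shaft through both bushings, within 0.03 rad of their axes, tip 12 to 40 mm beyond the steady rest's far face and within 6 mm of the axis; held by the fingers (over 3 N), still, clear of the cradle (all of step 2 and y of shaft_tip in the frame of steady_face between -0.04 and -0.012 m and x of shaft_tip in the frame of steady_face between -0.006 and 0.006 m and z of shaft_tip in the frame of steady_face between -0.006 and 0.006 m and angle between the x axis of shaft and the y axis of bushing_mouth, either way round below 0.03 rad and angle between the x axis of shaft and the y axis of steady_mouth, either way round below 0.03 rad and contact force between the fingers and shaft above 3 N and contact force between shaft and cradle below 0.1 N and height (world z) of shaft above 0.14 m and linear speed of shaft below 0.02 m/s); the arm keeps its last pose, push and grip.
It fails at once if the shaft is forced against the headstock, the lathe or the steady rest (more than 40 N) (contact force between shaft and lathe above 40 N or contact force between shaft and steady above 40 N).
It fails at once if the shaft is dropped on the bench (height (world z) of shaft below 0.035 m).
It fails at once if another thing on the bench is disturbed (moved more than 20 mm) (distance of any of shaper, burnisher, dish, sander, glue, collets from where it was at the start of the episode above 0.02 m).
It also fails if it takes over 67 s, if anything falls off the work surface, if the arm or the gripper's body presses on something with over 40 N, if the wrist force passes 120 N, or if a joint passes its speed limit or range.

### The arm

A 6-joint arm with a two-finger parallel gripper is mounted at the origin on the work surface. World frame = base frame: x ahead of the robot, y to its left, z up, the work surface at z = 0. Lengths are in m, angles in rad, forces in N, time in s.
With the tool pointing down it reaches from about 0.4 to 0.825 m from the base axis. Payload 7 kg.
Tool frame: the origin (TCP) lies at the very end of the fingers, on their centre line; the grasp point (between the pads) lies 19 mm behind it; z points along the fingers, x is the direction in which the jaws open and shut, and the axes are right-handed (so a half turn about z gives the same grasp; the last joint's range is limited). The gripper opens to 88 mm and grips with 3 to 60 N. Pads are 19 mm wide; open, the fingers measure 130 mm over their backs; the gripper's body (78 mm by 193 mm) begins 47 mm behind the grasp point.
Start: joints at [-0.828, 0.359, 0.012, 0, -1.224, -0.288], TCP at [0.296, -0.606, 0.187] pointing down, gripper open.
Joint ranges: [-3.07, 3.07], [-1.43, 2.12], [-1.02, 1.25], [-3.03, 1.67], [-3.05, -0], [-3.03, 3.03]. Speed limits (rad/s): [2.39, 2.39, 3.01, 3.14, 3.14, 3.14].

### API

Orientations are given as [roll, pitch, yaw] about the fixed x, y, z axes, in that order (R = Rz(yaw) Ry(pitch) Rx(roll)).
In Python, from station import telemetry, grab_frame, arm, regions_of, pinpoint gives the robot as it stands. The module is installed in compiled form; this text tells all that it offers.
- The arm moves only by the shell command python3 -m inch 'ROWS' [FORCE]. ROWS is text: rows parted by semicolons, each of 7 numbers parted by spaces: the opening, from 0 (shut) to 1 (fully open), then the shift along the world's x, y, z in cm, then the turn, a rotation vector about the world's x, y, z in degrees. A call has 1 to 12 rows; each row is the pose to reach, as a shift and turn from the pose measured when the call began; what a row does not reach only later rows make up. A row lasts 1/8 s, in which the tool goes at most 62.5 mm and 10.7 degrees, less where a joint would pass 70% of its speed; a pose out of reach is approached as far as the arm can. A call with a gripper value outside its range is refused whole. The fingers move at their own pace and stop on an object; FORCE is the grip in N (left out, the last holds). Time passes only in rows, so rows that repeat a pose let the fingers close. It gives the time, the measured TCP pose, the force and the opening at its end, in the units of the state.
- telemetry.get_state(): the state, without advancing time (a new reading comes with each control period).
- grab_frame(name): name is "side" or "top" or "wrist"; returns a dict with "pixels" (384x512x3 uint8, red, green, blue), "fx", "fy", "cx", "cy" (pixels), "R" (3x3) and "t" (3): a world point X has camera coordinates R X + t. Camera axes: x right, y down, z forward; pixel columns grow to the right and rows downward; lengths in m; the calibration is good to about 2 mm. A picture is of the moment at which its call begins. There is no depth.
- arm.job_done(): hands the job in, once; it reports no verdict.
Trained networks look in the newest picture that a camera, given by its name, has taken for a name from the list of things; names that differ only in an ending like _2 or _b are one class to them, and where a whole thing is asked for, a point or a joint stands for the part that bears it (a point fixed in the world has none). Each returns a list of dicts, best first, with "p" (0 to 1); they miss things now and then, are a little off and sometimes report something else, mostly with a low value. They report only what shows in the picture. A call takes as long as a camera call.
- regions_of(camera, name): "pixels" (384x512 bool, what is visible of it) and "bbox" ([left, top, right, bottom] in pixels, round what is visible of it).
- pinpoint(camera, name): "location" ([column, row] in pixels: a listed point, or the origin of a listed thing).
The state is a dict: "t": time; "q": joint angles; "qd": joint speeds; "joint_efforts": joint torques, N m; "eef_pos": TCP position; "ee_rot": TCP orientation; "force": force on the tool from outside, world axes, zero at the start; "moment": the same for the moment, N m; "width": finger opening in m.
Only numpy, scipy, OpenCV 4.12 (cv2) and the standard library are available. Lean on these libraries where they do the work, as an engineer would, in place of code of your own. Each camera call takes 0.05 s, during which the arm holds its last target. There are 200 camera calls.

## Working session

There is one attempt and no reset: what is moved stays moved. The work goes in short steps, Python scripts to look and compute and a shell command to move; the robot and the scene stay as the last step left them, time stands still between calls to the robot, and variables do not carry over. Pictures are saved under pics/ and viewed, about 8 in all and at most 12, crops included, and the job is handed in when it is done.

```bash
mkdir -p pics; cat > h.py <<'E'
import numpy as np, cv2
from station import telemetry, grab_frame, arm, regions_of, pinpoint
from scipy.optimize import least_squares
def save(f,n): cv2.imwrite('pics/'+n,cv2.cvtColor(f['pixels'],cv2.COLOR_RGB2BGR))
def ray(f,uv):
    d=np.array([(uv[0]-f['cx'])/f['fx'],(uv[1]-f['cy'])/f['fy'],1.]);R=np.array(f['R'])
    return -R.T@np.array(f['t']),R.T@d
def atz(f,uv,z):
    c,d=ray(f,uv);return c+d*(z-c[2])/d[2]
def proj(f,X):
    p=np.array(f['R'])@np.array(X)+np.array(f['t']);return np.array([f['fx']*p[0]/p[2]+f['cx'],f['fy']*p[1]/p[2]+f['cy']])
def tri(obs):
    A=[];b=[]
    for f,uv in obs:
        c,d=ray(f,uv);d=d/np.linalg.norm(d);P=np.eye(3)-np.outer(d,d);A.append(P);b.append(P@c)
    return np.linalg.lstsq(np.vstack(A),np.hstack(b),rcond=None)[0]
E
cat > m.py <<'E'
from h import *
np.set_printoptions(precision=4,suppress=True)
F={c:grab_frame(c) for c in('side','top')}
for c in F: save(F[c],c+'0.png'); print(c,-np.array(F[c]['R']).T@np.array(F[c]['t']))
Z=dict(lathe=0,knob=.241,bushing_mouth=.16,steady=.07,steady_mouth=.16,steady_face=.16,shaft=.065,shaft_tip=.065,cradle=0,shaper=0,burnisher=0,dish=0,sander=0,glue=0,collets=0)
for n,z in Z.items():
    o=[]
    for c in F:
        r=pinpoint(c,n)
        if r: o.append((F[c],r[0]['location'])); print(n,c,round(r[0]['p'],2),np.round(r[0]['location'],1),atz(F[c],r[0]['location'],z))
    if len(o)==2: print('   tri',tri(o))
print(telemetry.get_state())
E
python3 m.py; python3 -c "
import cv2,numpy as np
cv2.imwrite('pics/s0.png',cv2.resize(cv2.imread('pics/side0.png'),(800,600)));cv2.imwrite('pics/t0.png',cv2.resize(cv2.imread('pics/top0.png'),(800,600)))"
```

```text
side [0.384  1.001  0.9349]
top [0.1657 0.0383 1.8098]
lathe side 0.59 [200.5 199.6] [ 0.7488 -0.0618 -0.    ]
lathe top 0.86 [308.1 199.4] [ 0.5137 -0.1296  0.    ]
   tri [ 0.6428 -0.1138 -0.0466]
knob side 0.61 [284.6 141.4] [ 0.4779 -0.0982  0.241 ]
knob top 0.53 [302.9 193.6] [ 0.486  -0.0901  0.241 ]
   tri [ 0.4808 -0.0894  0.2475]
bushing_mouth side 0.85 [250.2 164.2] [ 0.5795 -0.0745  0.16  ]
bushing_mouth top 0.98 [296.7 171.4] [ 0.5799 -0.0744  0.16  ]
   tri [ 0.5797 -0.0744  0.1601]
steady side 0.73 [272.4 147.8] [ 0.5403 -0.3171  0.07  ]
steady top 0.92 [362.9 191.7] [ 0.5346 -0.3203  0.07  ]
   tri [ 0.5381 -0.3212  0.0667]
steady_mouth side 0.71 [275.1 127.1] [ 0.5332 -0.3147  0.16  ]
steady_mouth top 0.8 [369.7 185.1] [ 0.5394 -0.3254  0.16  ]
   tri [ 0.5376 -0.3265  0.1538]
steady_face side 0.57 [275.6 124.1] [ 0.5342 -0.336   0.16  ]
steady_face top 0.92 [376.9 184.8] [ 0.5412 -0.3501  0.16  ]
   tri [ 0.5395 -0.3518  0.1517]
shaft side 0.59 [226.  331.8] [0.5391 0.4579 0.065 ]
shaft top 0.56 [147.1 185.6] [0.5338 0.4599 0.065 ]
   tri [0.5361 0.4595 0.0668]
shaft
[... 690 characters left out ...]
 0.5714 -0.6249  0.    ]
glue top 0.49 [243.7 154. ] [0.682  0.1177 0.    ]
   tri [0.5224 0.1001 0.4277]
collets side 0.9 [201.2 197.7] [ 0.7492 -0.072   0.    ]
collets top 0.89 [293.7 138.1] [ 0.7514 -0.0717 -0.    ]
   tri [ 0.7501 -0.0717  0.0005]
{'t': 1.6, 'q': array([-0.8279,  0.3586,  0.0119, -0.    , -1.2241, -0.2881]), 'qd': array([ 0.0001,  0.    ,  0.0017,  0.0008, -0.0005,  0.001 ]), 'joint_efforts': array([  0.0014, -58.2368,  29.3291,   7.0021,   0.0125,  -0.    ]), 'eef_pos': array([ 0.2965, -0.6064,  0.1871]), 'ee_rot': array([ 3.1416, -0.    ,  2.0256]), 'force': array([-0.5668, -0.2612,  0.1609]), 'moment': array([ 0.005 , -0.0142, -0.0134]), 'width': 0.08767861612368905}
```

View pics/s0.png

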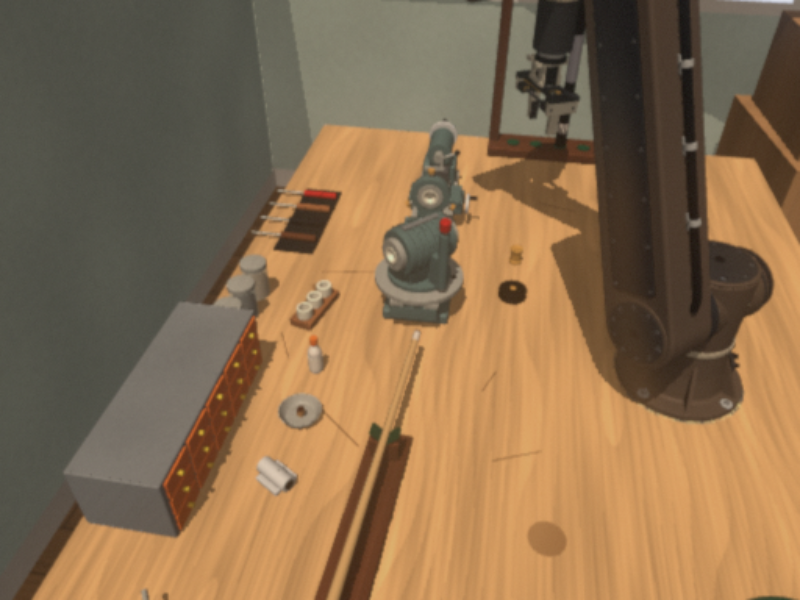

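View pics/t0.png

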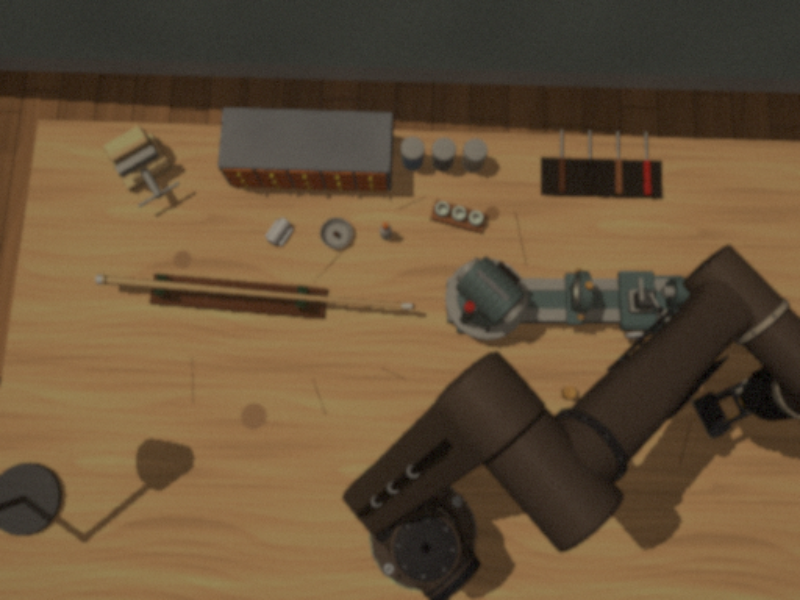

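The side and top views match: the red knob is at about (285,144) in side and (300,196) in top, both in native pixels. The headstock mouth points towards +x/+y, the shaft lies at x≈0.53 with its tip near y≈0.025, and the steady is at y≈-0.32. The networks' shaper and burnisher hits in the top view are wrong, but neither is near my path. Next I'll fit a lathe model to all of this.

```bash
cat > fit.py <<'E'
from h import *
np.set_printoptions(precision=4,suppress=True)
F={c:grab_frame(c) for c in('side','top')}
def red(f):
    h=cv2.cvtColor(f['pixels'],cv2.COLOR_RGB2HSV); m=((h[...,0]<6)|(h[...,0]>174))&(h[...,1]>170)&(h[...,2]>70)
    n,l,s,c=cv2.connectedComponentsWithStats(m.astype(np.uint8))
    return [(c[i],s[i]) for i in range(1,n) if s[i,4]>15]
for c in F: print(c,[(np.round(a,1),b) for a,b in red(F[c])])
obs=[]
for c in F:
    for n in('knob','bushing_mouth','steady','steady_mouth','steady_face'):
        for r in pinpoint(c,n)[:1]: obs.append((c,n,r['location'],1))
    for a,b in red(F[c]):
        if np.linalg.norm(a-proj(F[c],[.4808,-.0894,.2475]))<8: obs.append((c,'knob',a,.5)); print('red used',c,a)
def model(p):
    x,y,w,d=p; c,s=np.cos(w),np.sin(w); R=np.array([[c,-s],[s,c]]); k=.075*np.sqrt(.5)
    q={'knob':(-k,k,.241),'bushing_mouth':(k,k,.16),'steady':(0,.075-d,.07),'steady_mouth':(0,.075-d,.16),'steady_face':(0,.044-d,.16)}
    return {n:np.r_[np.array([x,y])+R@v[:2],v[2]] for n,v in q.items()}
def res(p):
    m=model(p); return np.hstack([(proj(F[c],m[n])-u)/s for c,n,u,s in obs])
s=least_squares(res,[.527,-.127,.05,.23],loss='soft_l1')
print('lathe x y yaw d',s.x); m=model(s.x)
for n in m: print(n,m[n])
for c,n,u,_ in obs: print(c,n,np.round(proj(F[c],m[n])-u,1))
E
python3 fit.py
```

```text
side [(array([204.7, 123.9]), array([195, 122,  20,   5,  75], dtype=int32)), (array([284.4, 143.8]), array([282, 140,   6,   9,  47], dtype=int32))]
top [(array([414. , 113.4]), array([411, 103,   6,  22, 103], dtype=int32)), (array([300.3, 195.9]), array([298, 193,   6,   7,  27], dtype=int32))]
red used side [284.4255 143.8085]
red used top [300.2593 195.9259]
lathe x y yaw d [ 0.5304 -0.1347  0.0177  0.2604]
knob [ 0.4764 -0.0826  0.241 ]
bushing_mouth [ 0.5825 -0.0807  0.16  ]
steady [ 0.5337 -0.32    0.07  ]
steady_mouth [ 0.5337 -0.32    0.16  ]
steady_face [ 0.5342 -0.351   0.16  ]
side knob [0.6 0.1]
side bushing_mouth [-2.2 -0. ]
side steady [-0.4  2.9]
side steady_face [2.3 0.4]
side knob [0.1 0.4]
top knob [-65.8 -52.9]
top bushing_mouth [2.8 0.1]
top steady [ 0.7 -2.7]
top steady_mouth [-1.6 -0.9]
top steady_face [2.3 0.4]
top knob [0.3 0.5]
```

```bash
python3 -m inch '1 0 0 6 0 0 0; 1 0 0 12 0 0 0; 1 0 0 18 0 0 0; 1 2 6 18 0 0 0; 1 4 12 18 0 0 0; 1 6 17 18 0 0 0; 1 8 22 18 0 0 0; 1 9 27 18 0 0 0; 1 10 32 18 0 0 0; 1 11 37 18 0 0 0'
```

```text
t: 3.45
eef_pos: [0.4065, -0.2348, 0.3674]
ee_rot: [3.141, 0.0, 2.026]
force: [1.2, 1.1, -0.3]
width: 0.0874
```

```bash
python3 -m inch '1 2.5 5.5 0 0 0 0; 1 5 11 0 0 0 0; 1 7 15.2 -2 0 0 0; 1 7 15.2 -5 0 0 0; 1 7 15.2 -5 0 0 0'; cat > w.py <<'E'
import sys
from h import *
np.set_printoptions(precision=4,suppress=True)
f=grab_frame('wrist'); save(f,sys.argv[1])
print('cam',-np.array(f['R']).T@np.array(f['t']))
for a in sys.argv[2:]:
    n,z=a.split('=')
    for r in pinpoint('wrist',n)[:2]: print(n,round(r['p'],2),np.round(r['location'],1),atz(f,r['location'],float(z)))
h=cv2.cvtColor(f['pixels'],cv2.COLOR_RGB2HSV); m=((h[...,0]<6)|(h[...,0]>174))&(h[...,1]>170)&(h[...,2]>70)
n,l,s,c=cv2.connectedComponentsWithStats(m.astype(np.uint8))
for i in range(1,n):
    if s[i,4]>100: print('red',c[i],s[i],atz(f,c[i],.241),atz(f,c[i],.254))
print(telemetry.get_state()['eef_pos'],telemetry.get_state()['q'])
E
python3 w.py w1.png knob=.241 bushing_mouth=.16 lathe=0 steady_mouth=.16
```

```text
t: 4.08
eef_pos: [0.4753, -0.0823, 0.3157]
ee_rot: [-3.139, -0.001, 2.027]
force: [-0.4, -0.1, 1.2]
width: 0.0877
cam [ 0.4154 -0.1119  0.5146]
knob 0.68 [260.1 195.4] [ 0.4787 -0.0798  0.241 ]
bushing_mouth 0.27 [261.9 194.4] [ 0.4951 -0.0687  0.16  ]
lathe 0.7 [225.  177.6] [ 0.5323 -0.1276  0.    ]
steady_mouth 0.87 [ 71.  137.4] [ 0.5346 -0.3206  0.16  ]
red [261.4392 193.6948] [251 182  22  24 403] [ 0.4765 -0.0794  0.241 ] [ 0.4736 -0.0809  0.254 ]
[ 0.4769 -0.0834  0.3189] [ 0.2349 -0.0265 -0.1651  0.0006 -1.4293 -1.352 ]
```

View pics/w1.png

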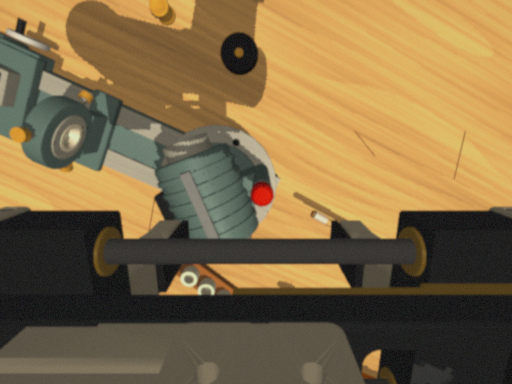

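The wrist view shows the red knob at (261,194), midway between the fingers. That puts it at about (0.475,-0.080), agreeing with the fit to 2–3 mm. Lowering and gripping.

```bash
python3 -m inch '1 -0.1 0.3 -4 0 0 0; 1 -0.1 0.3 -7 0 0 0; 1 -0.1 0.3 -9.1 0 0 0; 1 -0.1 0.3 -9.1 0 0 0; 1 -0.1 0.3 -9.1 0 0 0' && python3 -m inch '0.35 0 0 0 0 0 0; 0.2 0 0 0 0 0 0; 0.2 0 0 0 0 0 0;0.2 0 0 0 0 0 0' 15; python3 -c "
from station import telemetry as t;s=t.get_state();print(s['eef_pos'],s['force'],s['width'])"
```

```text
t: 4.95
eef_pos: [0.4768, -0.0807, 0.2294]
ee_rot: [3.137, 0.002, 2.024]
force: [0.8, -0.4, 0.1]
width: 0.0875
t: 5.45
eef_pos: [0.4768, -0.0807, 0.2295]
ee_rot: [3.137, 0.002, 2.024]
force: [-0.0, -0.0, 0.1]
width: 0.0533
[ 0.47675729 -0.08067422  0.22945021] [-0.00719833 -0.01376782  0.12861013] 0.053319105942808066
```

```bash
python3 -m inch '0 0 0 0 0 0 0; 0 0 0 0 0 0 0; 0 0 0 0 0 0 0;0 0 0 0 0 0 0;0 0 0 0 0 0 0' 40
```

```text
t: 6.08
eef_pos: [0.4768, -0.0806, 0.2294]
ee_rot: [3.137, 0.002, 2.024]
force: [-0.5, -0.8, -0.6]
width: 0.0039
```

The fingers closed to 4 mm, so they missed the knob. Taking a look.

```bash
python3 w.py w2.png knob=.241; python3 - <<'E'
from h import *
f=grab_frame('side'); save(f,'s2.png')
s=telemetry.get_state();p=s['eef_pos'];print(proj(f,p),proj(f,[.4755,-.0805,.241]))
u,v=proj(f,[.476,-.081,.25]).astype(int)
a=cv2.imread('pics/s2.png')[v-50:v+50,u-60:u+60]
b=cv2.imread('pics/w2.png')
cv2.imwrite('pics/c2.png',np.hstack([cv2.resize(a,(400,333)),cv2.resize(b,(400,333))]))
E
```

```text
cam [ 0.4152 -0.1102  0.4278]
knob 0.86 [261.7 218.2] [ 0.4749 -0.0797  0.241 ]
red [261.1416 216.304 ] [246 202  32  36 579] [ 0.4738 -0.0807  0.241 ] [ 0.4697 -0.0828  0.254 ]
[ 0.4767 -0.0807  0.2295] [ 0.2414  0.0068 -0.3312  0.0013 -1.2278 -1.3593]
[284.10636172 147.77491161] [284.70305274 144.60614229]
```

View pics/c2.png

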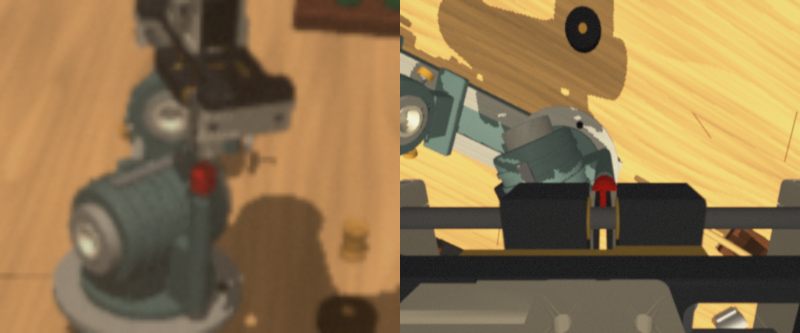

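The gripper sits above and behind the knob in the side crop, with the knob at (203,180) unobstructed. So either the pose or the calibration is off, or I'm misreading the crop. Zooming in and triangulating the red blobs.

```bash
python3 - <<'E'
from h import *
np.set_printoptions(precision=4,suppress=True)
f=grab_frame('side'); save(f,'s3.png'); w=grab_frame('wrist'); save(w,'w3.png')
s=telemetry.get_state();p=s['eef_pos'];print(p,s['width'],s['ee_rot'])
print('side: tcp',proj(f,p),'wrist: tcp',proj(w,p),'knob@',proj(w,[.4755,-.0805,.241]))
I=np.array(w['R']);print(I)
F0={}
print('tri side+wrist', tri([(f,(284.4,143.8)),(w,(261.1,216.3))]))
a=cv2.imread('pics/s3.png')[100:170,240:340]
b=cv2.imread('pics/w3.png')[150:350,160:360]
for X,c in ((p,(0,255,0)),):
    u=proj(f,X)-[240,100]; cv2.circle(a,tuple(np.round(u).astype(int)),0,c,-1)
    u=proj(w,X)-[160,150]; cv2.circle(b,tuple(np.round(u).astype(int)),1,c,-1)
cv2.imwrite('pics/c3.png',np.hstack([cv2.resize(a,(400,280),interpolation=cv2.INTER_NEAREST),cv2.resize(b,(280,280))]))
E
```

```text
[ 0.4768 -0.0807  0.2295] 0.00041446877776537655 [3.137  0.0023 2.0242]
side: tcp [284.0969 147.7701] wrist: tcp [259.4394 214.6124] knob@ [260.3808 218.4011]
[[-0.4366  0.8997 -0.0021]
 [ 0.8702  0.4229  0.253 ]
 [ 0.2284  0.1087 -0.9675]]
tri side+wrist [ 0.475  -0.0811  0.2428]
```

View pics/c3.png

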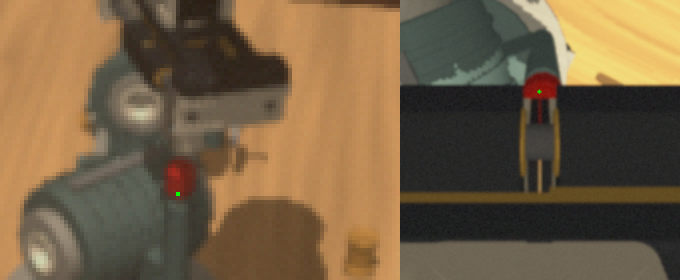

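The visible finger ends stop right at the knob in both views. I'll raise 3 cm with the jaws shut, to see where the fingertips sit relative to the reported TCP.

```bash
python3 -m inch '0 0 0 1.5 0 0 0; 0 0 0 3.5 0 0 0; 0 0 0 3.5 0 0 0'; python3 - <<'E'
from h import *
f=grab_frame('side'); save(f,'s4.png'); w=grab_frame('wrist'); save(w,'w4.png')
s=telemetry.get_state();p=s['eef_pos'];print(p,s['width'],s['force'])
a=cv2.imread('pics/s4.png')[100:170,240:340]
b=cv2.imread('pics/w4.png')[150:350,160:360]
u=proj(f,p)-[240,100]; print(u*4); cv2.circle(a,tuple(np.round(u).astype(int)),0,(0,255,0),-1)
u=proj(w,p)-[160,150]; print(u*1.4+[400,0]); cv2.circle(b,tuple(np.round(u).astype(int)),1,(0,255,0),-1)
cv2.imwrite('pics/c4.png',np.hstack([cv2.resize(a,(400,280),interpolation=cv2.INTER_NEAREST),cv2.resize(b,(280,280))]))
E
```

```text
t: 6.7
eef_pos: [0.478, -0.0807, 0.2669]
ee_rot: [3.134, 0.004, 2.024]
force: [-0.1, -0.8, 0.0]
width: 0.0002
[ 0.47682503 -0.08056874  0.26486527] 0.0006311639941427579 [-0.60859984 -0.22512023  0.62176677]
[178.66822693 150.96277619]
[539.6194992   89.16339934]
```

View pics/c4.png

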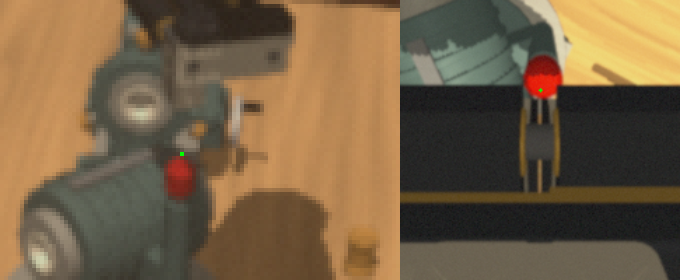

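```bash
python3 -m inch '0 0 0 -1 0 0 0; 0 0 0 -1.5 0 0 0; 0 0 0 -1.5 0 0 0'; python3 - <<'E'
from h import *
a=cv2.imread('pics/s3.png')[90:160,255:315];b=cv2.imread('pics/s4.png')[90:160,255:315]
d=np.clip(cv2.absdiff(a,b).astype(int)*4,0,255).astype(np.uint8)
g=lambda x:cv2.resize(np.clip(x.astype(float)*1.6,0,255).astype(np.uint8),(264,308),interpolation=cv2.INTER_CUBIC)
cv2.imwrite('pics/c5.png',np.hstack([g(a),g(b),g(d)]))
E
```

```text
t: 7.18
eef_pos: [0.4763, -0.0806, 0.2489]
ee_rot: [3.138, 0.002, 2.024]
force: [0.6, -0.1, -0.2]
width: 0.0005
```

View pics/c5.png

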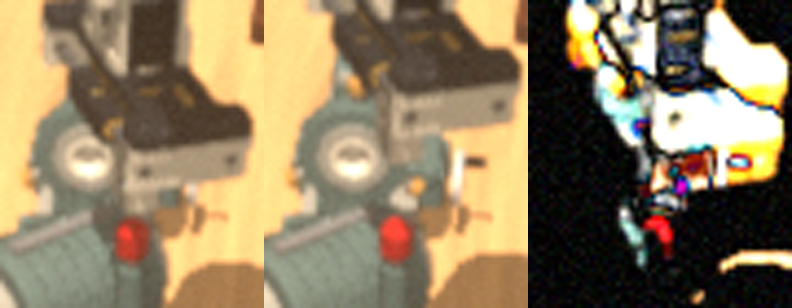

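```bash
python3 -m inch '0 0 0 -0.5 0 0 0; 0 0 0 -0.5 0 0 0;0 0 0 -0.5 0 0 0'; python3 -m inch '0 0 0 -0.5 0 0 0;0 0 0 -0.5 0 0 0'; python3 -m inch '0 0 0 -0.5 0 0 0;0 0 0 -0.5 0 0 0'
```

```text
t: 7.55
eef_pos: [0.4763, -0.0807, 0.2439]
ee_rot: [3.138, 0.002, 2.024]
force: [0.2, -1.2, -0.2]
width: 0.0004
t: 7.8
eef_pos: [0.4761, -0.0806, 0.2385]
ee_rot: [3.139, 0.002, 2.024]
force: [-0.5, -0.0, -0.9]
width: 0.0005
t: 8.05
eef_pos: [0.4758, -0.0806, 0.233]
ee_rot: [3.139, 0.001, 2.024]
force: [-0.3, -0.0, 1.0]
width: 0.0006
```

```bash
for i in 1 2 3; do python3 -m inch '0 0 0 -0.4 0 0 0;0 0 0 -0.4 0 0 0' | egrep 'pos|force'; done; python3 - <<'E'
from h import *
f=grab_frame('wrist'); save(f,'w6.png'); s=telemetry.get_state();print(s['eef_pos'],s['force'],s['moment'],s['width'],proj(f,s['eef_pos']))
g=grab_frame('side'); save(g,'s6.png'); print(proj(g,s['eef_pos']))
a=cv2.imread('pics/s6.png')[100:165,250:320]; b=cv2.imread('pics/w6.png')[170:290,190:330]
G=lambda x,s:cv2.resize(np.clip(x.astype(float)*1.7,0,255).astype(np.uint8),s,interpolation=cv2.INTER_CUBIC)
cv2.imwrite('pics/c6.png',np.hstack([G(a,(377,350)),G(b,(408,350))]))
E
```

```text
eef_pos: [0.4755, -0.0807, 0.2286]
force: [-0.5, -0.4, 0.3]
eef_pos: [0.4753, -0.0807, 0.2242]
force: [-0.2, -0.6, 0.3]
eef_pos: [0.475, -0.0807, 0.2197]
force: [-0.6, 0.2, 0.4]
[ 0.47515193 -0.08069708  0.21998974] [-0.73719132  0.59939149  0.39728923] [ 0.03171101 -0.01302621 -0.00438672] 0.0006383881232502123 [259.353052   214.85643422]
[284.47520743 150.44845451]
```

View pics/c6.png

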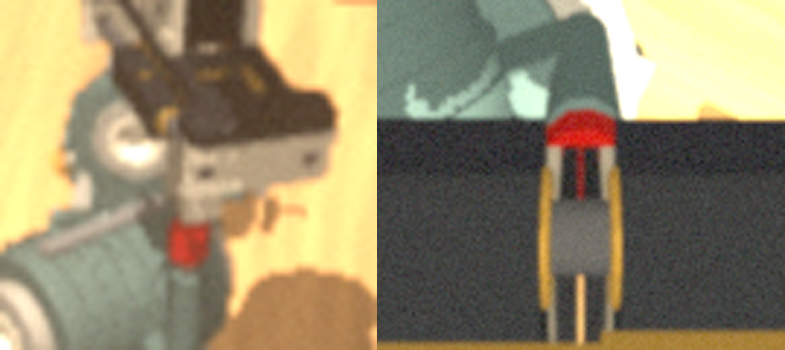

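```bash
for i in 1 2 3; do python3 -m inch '0 0 0 -0.4 0 0 0;0 0 0 -0.4 0 0 0' | egrep 'pos|force'; done
```

```text
eef_pos: [0.475, -0.0807, 0.2158]
force: [0.2, -0.2, 0.5]
eef_pos: [0.4757, -0.0809, 0.2147]
force: [-8.6, 3.9, 20.1]
eef_pos: [0.4762, -0.081, 0.2146]
force: [-13.2, 6.0, 30.0]
```

```bash
python3 - <<'E'
from h import *
np.set_printoptions(precision=3,suppress=True)
s=telemetry.get_state();F=s['force'];M=s['moment'];print(s['eef_pos'],F,M,s['width'],s['q'])
r0=np.cross(F,M)/(F@F);print('closest pt on line of action rel ref',r0,'residual torque along F',M@F/np.linalg.norm(F),'dir',F/np.linalg.norm(F))
E
python3 -m inch '0 0 0 1 0 0 0; 0 0 0 1 0 0 0' | egrep 'pos|force'
```

```text
[ 0.476 -0.081  0.215] [-13.174   6.038  30.027] [ 2.477  4.93  -0.019] 0.0003286077406203151 [ 0.243  0.014 -0.359  0.003 -1.192 -1.359]
closest pt on line of action rel ref [-0.133  0.067 -0.072] residual torque along F -0.10320972676381451 dir [-0.395  0.181  0.901]
eef_pos: [0.4769, -0.0809, 0.2255]
force: [0.1, 1.1, 0.1]
```

Shut, the fingers touch something on the tool axis only at TCP z=0.215. That suggests the fingertips sit well above the reported TCP, because contact with the knob top (0.254) fits the images. I'll turn the jaws tangential so they clear the housing on both sides, then lower in guarded steps with the jaws open.

```bash
python3 -m inch '1 0 0 3 0 0 0; 1 0 0 6 0 0 -10; 1 0 0 6 0 0 -20; 1 0 0 6 0 0 -30; 1 0 0 6 0 0 -40; 1 0 0 6 0 0 -50; 1 0 0 6 0 0 -60; 1 0 0 6 0 0 -71; 1 -0.1 0 6 0 0 -71; 1 -0.1 0 6 0 0 -71'; python3 w.py w7.png knob=.241; python3 - <<'E'
from h import *
f=grab_frame('side'); save(f,'s7.png'); w=grab_frame('wrist'); p=telemetry.get_state()['eef_pos']
print(f['fx'],w['fx'],proj(f,p),proj(w,p))
a=cv2.imread('pics/s7.png')[70:160,230:350]; b=cv2.imread('pics/w7.png')
a=cv2.resize(np.clip(a.astype(float)*1.7,0,255).astype(np.uint8),(420,315),interpolation=cv2.INTER_CUBIC)
cv2.imwrite('pics/c7.png',np.hstack([a,cv2.resize(b,(380,315))]))
E
```

```text
t: 11.15
eef_pos: [0.4757, -0.0809, 0.2851]
ee_rot: [3.134, 0.005, 0.791]
force: [-0.6, 0.7, 0.3]
width: 0.0869
cam [ 0.4273 -0.0327  0.4832]
knob 0.86 [257.5 197.7] [ 0.4732 -0.0825  0.241 ]
red [261.0207 198.1977] [249 185  25  27 531] [ 0.4759 -0.0805  0.241 ] [ 0.4733 -0.078   0.254 ]
[ 0.4758 -0.0809  0.2853] [ 0.2487 -0.0197 -0.2355  0.0092 -1.3553 -2.6028]
426.5700649634501 272.28805915623286 [285.3725151  131.71815705] [260.51644044 213.98138517]
```

View pics/c7.png

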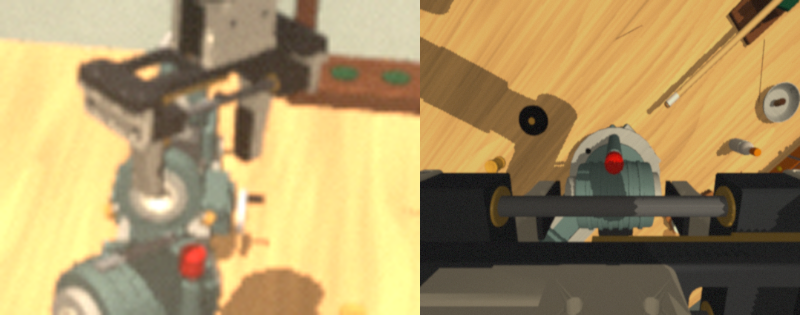

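In the side view the fingertips are at about native (273,126) and (299,116). Their midpoint is 11 px, about 39 mm, above the projected reported TCP, while body-to-tip length matches the 66 mm spec. So the real tool is about 39 mm higher than reported, which agrees with the contact at 0.215 (knob top 0.254). From here on I use true z = reported + 0.039.

```bash
python3 -m inch '1 0 0 -4 0 0 0; 1 0 0 -8 0 0 0; 1 0 0 -9.8 0 0 0; 0.5 0 0 -9.8 0 0 0; 0.2 0 0 -9.8 0 0 0; 0.2 0 0 -9.8 0 0 0; 0.2 0 0 -9.8 0 0 0' 12; python3 -m inch '0 0 0 0 0 0 0; 0 0 0 0 0 0 0; 0 0 0 0 0 0 0; 0 0 0 0 0 0 0; 0 0 0 0 0 0 0'
```

```text
t: 12.22
eef_pos: [0.4762, -0.0808, 0.1881]
ee_rot: [3.133, 0.004, 0.789]
force: [0.4, -0.4, 0.4]
width: 0.0533
t: 12.85
eef_pos: [0.4766, -0.0806, 0.1882]
ee_rot: [3.133, 0.003, 0.789]
force: [0.7, 1.7, 0.2]
width: 0.0237
```

Knob gripped at 23.7 mm, matching its 24 mm size. Lifting.

```bash
python3 -m inch '0 0 0 0 0 0 0; 0 0 0 0 0 0 0; 0 0 0 0.7 0 0 0; 0 0 0 1.4 0 0 0; 0 0 0 1.4 0 0 0;0 0 0 1.4 0 0 0;0 0 0 1.4 0 0 0' 45
```

```text
t: 13.72
eef_pos: [0.4764, -0.0805, 0.2019]
ee_rot: [3.133, 0.003, 0.789]
force: [4.1, 1.9, -8.3]
width: 0.0237
```

```bash
python3 -m inch '0 -0.43 -0.49 0 0 0 5; 0 -0.82 -1.02 0 0 0 10; 0 -1.16 -1.57 0 0 0 15; 0 -1.46 -2.16 0 0 0 20; 0 -1.70 -2.77 0 0 0 25; 0 -1.70 -2.77 0 0 0 25;0 -1.70 -2.77 0 0 0 25'
```

```text
t: 14.6
eef_pos: [0.46, -0.1085, 0.2021]
ee_rot: [3.132, 0.003, 1.225]
force: [5.1, -1.3, -8.1]
width: 0.0232
```

```bash
python3 -m inch '0 -0.18 -0.62 0 0 0 5; 0 -0.30 -1.27 0 0 0 10; 0 -0.36 -1.92 0 0 0 15; 0 -0.36 -2.58 0 0 0 20; 0 -0.36 -2.58 0 0 0 20; 0 -0.36 -2.58 0 0 0 20'; python3 -m inch '0 0 0 -0.4 0 0 0;0 0 0 -0.7 0 0 0;0 0 0 -0.7 0 0 0'
```

```text
t: 15.35
eef_pos: [0.4567, -0.1341, 0.202]
ee_rot: [3.132, 0.003, 1.574]
force: [4.0, 1.7, -7.3]
width: 0.0231
t: 15.72
eef_pos: [0.4567, -0.1341, 0.1948]
ee_rot: [3.132, 0.003, 1.574]
force: [5.4, 1.3, -6.7]
width: 0.0232
```

```bash
python3 -m inch '0 0 0 -0.3 0 0 0;0 0 0 -0.6 0 0 0;0 0 0 -0.6 0 0 0'
```

```text
t: 16.1
eef_pos: [0.4567, -0.1337, 0.1883]
ee_rot: [3.132, 0.002, 1.574]
force: [4.7, 2.8, -8.8]
width: 0.023
```

```bash
python3 -m inch '0.6 0 0 0 0 0 0;0.6 0 0 0 0 0 0;0.6 0 0 0 0 0 0; 0.6 0 0 0 0 0 0'; python3 -m inch '0.7 0 0 3 0 0 0;1 0 0 8 0 0 0;1 0 0 12 0 0 0;1 -3 3 12 0 0 0; 1 -3 3 12 0 0 0'; cat > m2.py <<'E'
from h import *
np.set_printoptions(precision=4,suppress=True)
import sys
for c in('side','top','wrist'):
    f=grab_frame(c); save(f,c+sys.argv[1]+'.png')
    h=cv2.cvtColor(f['pixels'],cv2.COLOR_RGB2HSV); m=((h[...,0]<6)|(h[...,0]>174))&(h[...,1]>170)&(h[...,2]>70)
    n,l,s,cc=cv2.connectedComponentsWithStats(m.astype(np.uint8))
    for i in range(1,n):
        if s[i,4]>15: print(c,'red',cc[i],s[i],atz(f,cc[i],.241))
    for n,z in dict(bushing_mouth=.16,steady_mouth=.16,steady_face=.16,steady=.07,lathe=0,shaft=.065,shaft_tip=.065).items():
        for r in pinpoint(c,n)[:1]: print(c,n,round(r['p'],2),np.round(r['location'],1),atz(f,r['location'],z))
print(telemetry.get_state()['eef_pos'],telemetry.get_state()['t'])
E
python3 m2.py 8
```

```text
t: 16.6
eef_pos: [0.4566, -0.1339, 0.1885]
ee_rot: [3.132, 0.003, 1.573]
force: [0.6, 0.9, 0.1]
width: 0.0515
t: 17.23
eef_pos: [0.4256, -0.1031, 0.3096]
ee_rot: [3.13, 0.002, 1.575]
force: [0.5, 0.7, -0.2]
width: 0.0872
side red [204.4805 123.9221] [195 122  20   5  77] [ 0.7437 -0.1557  0.241 ]
side red [293.2667 134.9556] [291 131   6   9  45] [ 0.4558 -0.1401  0.241 ]
side bushing_mouth 0.7 [265.7 167.2] [ 0.5292 -0.0673  0.16  ]
side steady_mouth 0.91 [273.9 126.3] [ 0.5381 -0.3194  0.16  ]
side steady_face 0.62 [273.2 123.2] [ 0.5436 -0.3407  0.16  ]
side steady 0.92 [275.8 150.9] [ 0.5252 -0.2989  0.07  ]
side lathe 0.79 [268.9 193.1] [ 0.5251 -0.138   0.    ]
side shaft 0.76 [229.1 333.9] [0.5309 0.4619 0.065 ]
side shaft_tip 0.75 [266.6 212.1] [0.5089 0.0334 0.065 ]
top red [413.951  113.6471] [412 103   5  22 102] [ 0.7723 -0.4603  0.241 ]
top steady_mouth 0.56 [367.7 185.7] [ 0.5371 -0.3185  0.16  ]
top steady_face 0.65 [378.5 182.3] [ 0.5502 -0.3557  0.16  ]
top steady 0.92 [363.  192.1] [ 0.5332 -0.3206  0.07  ]
top lathe 0.57 [307.6 196.1] [ 0.5262 -0.1276  0.    ]
top shaft 0.85 [146.2 185.1] [0.5355 0.4633 0.065 ]
wrist red [230.4701 219.9091] [219 207  24  26 451] [ 0.4562 -0.1344  0.241 ]
wrist bushing_mouth 0.69 [295.3 250.8] [ 0.5319 -0.0545  0.16  ]
wrist steady_face 0.52 [130.9 103.4] [ 0.3367 -0.2604  0.16  ]
wrist lathe 0.68 [248.1 209. ] [ 0.5231 -0.127   0.    ]
wrist shaft_tip 0.6 [341.  209.8] [0.503  0.0342 0.065 ]
[ 0.4266 -0.1039  0.3085] 18.425
```

```bash
python3 -m inch '1 1 5.5 0 0 0 8; 1 2 11 0 0 0 17; 1 3 16.5 0 0 0 26; 1 4 22 0 0 0 35; 1 5 27.5 0 0 0 44; 1 6 33 0 0 0 53; 1 7.5 38.5 0 0 0 62; 1 9 44 0 0 0 71; 1 10 50 0 0 0 80; 1 10.8 55 0 0 0 86; 1 10.8 57.9 -4 0 0 86; 1 10.8 57.9 -6 0 0 86'; cat > sh.py <<'E'
from h import *
np.set_printoptions(precision=4,suppress=True)
import sys
s=telemetry.get_state();print(s['eef_pos'],s['ee_rot'],s['t'])
for c in sys.argv[2:]:
    f=grab_frame(c); save(f,c+sys.argv[1]+'.png')
    for r in regions_of(c,'shaft')[:1]:
        v,u=np.nonzero(r['pixels']); P=np.array([atz(f,q,.065) for q in zip(u,v)])[:,:2]
        vx,vy,x0,y0=cv2.fitLine(P.astype(np.float32),cv2.DIST_HUBER,0,.01,.01).ravel()
        print(c,'p',round(r['p'],2),'line x at y=.475:',x0+(.475-y0)*vx/vy,'slope dx/dy',vx/vy,'y range',P[:,1].min(),P[:,1].max(),len(u))
    for n in('shaft','shaft_tip'):
        for r in pinpoint(c,n)[:1]: print(c,n,round(r['p'],2),np.round(r['location'],1),atz(f,r['location'],.065))
f=grab_frame('side');print('knob row pred K0,K1',proj(f,[.4764,-.0805,.241]),proj(f,[.4566,-.1341,.241]))
E
python3 sh.py 9 top side wrist
```

```text
t: 19.92
eef_pos: [0.5334, 0.4768, 0.2442]
ee_rot: [3.136, -0.0, 3.076]
force: [0.6, -0.4, -0.7]
width: 0.0877
[0.5334 0.4768 0.2442] [ 3.1355 -0.0005  3.0762] 19.925
top p 0.9 line x at y=.475: 0.53504556 slope dx/dy 0.054945543 y range 0.04280910233759694 0.716082699109017 404
top shaft 0.58 [147.1 186.6] [0.5301 0.4596 0.065 ]
top shaft_tip 0.76 [266.  195.3] [0.5115 0.0285 0.065 ]
side p 0.97 line x at y=.475: 0.53369594 slope dx/dy 0.057481963 y range 0.03726255234457876 0.5810917243496068 735
side shaft_tip 0.6 [266.8 211.2] [0.5089 0.0292 0.065 ]
wrist p 0.68 line x at y=.475: 0.5324614 slope dx/dy 0.059552904 y range 0.26362066137150847 0.6625487854068561 2940
wrist shaft 0.72 [260.4 161. ] [0.5328 0.4612 0.065 ]
knob row pred K0,K1 [284.4045 144.5766] [292.81   135.9384]
```

The pin's height residual is the same as when parked (-1.0 px against -0.8 px), so it is home. The three cameras agree on the shaft line to about 2 mm. Grasping the shaft near its balance point.

```bash
python3 -m inch '1 0 0 -6 0 0 0.5; 1 0 0 -12 0 0 0.5; 1 0 0 -17 0 0 0.5; 1 0 0 -21 0 0 0.5; 0.6 0 0 -23.7 0 0 0.5; 0.6 0 0 -23.7 0 0 0.5; 0.6 0 0 -23.7 0 0 0.5' 10; python3 -m inch '0.3 0 0 0 0 0 0; 0.3 0 0 0 0 0 0; 0.1 0 0 0 0 0 0; 0 0 0 0 0 0 0; 0 0 0 0 0 0 0; 0 0 0 0 0 0 0;0 0 0 0 0 0 0;0 0 0 0 0 0 0' 10
```

```text
t: 21.45
eef_pos: [0.5354, 0.4758, 0.0135]
ee_rot: [3.13, 0.004, 3.083]
force: [0.2, -0.5, 0.6]
width: 0.0631
t: 22.45
eef_pos: [0.5338, 0.4758, 0.0134]
ee_rot: [3.131, 0.002, 3.084]
force: [-6.7, 0.9, 3.4]
width: 0.015
```

```bash
python3 -m inch '0 0 0 0 0 0 0; 0 0 0 0 0 0 0; 0 0 0 3 0 0 0; 0 0 0 6 0 0 0; 0 0 0 9.5 0 0 0;0 0 0 9.5 0 0 0;0 0 0 9.5 0 0 0' 40; cat > tip.py <<'E'
from h import *
np.set_printoptions(precision=4,suppress=True)
import sys
z=float(sys.argv[1]); s=telemetry.get_state();print(s['eef_pos'],s['ee_rot'],s['t'],s['force'],s['width'])
F={c:grab_frame(c) for c in('side','top')};o={}
for c in F:
    save(F[c],c+'_t%d.png'%(s['t']*10))
    for n in('shaft_tip','bushing_mouth'):
        for r in pinpoint(c,n)[:1]: o.setdefault(n,[]).append((F[c],r['location']));print(c,n,round(r['p'],2),np.round(r['location'],1),atz(F[c],r['location'],z))
    for r in regions_of(c,'shaft')[:1]:
        v,u=np.nonzero(r['pixels']); P=np.array([atz(F[c],q,z) for q in zip(u,v)])[:,:2]
        k=P[:,1]<s['eef_pos'][1]-.06
        if k.sum()>20:
            vx,vy,x0,y0=cv2.fitLine(P[k].astype(np.float32),cv2.DIST_HUBER,0,.01,.01).ravel()
            print(c,'slope',vx/vy,'x at tool y',x0+(s['eef_pos'][1]-y0)*vx/vy,'x at y=0',x0-y0*vx/vy,P[:,1].min())
for n in o:
    if len(o[n])==2: print('tri',n,tri(o[n]))
E
python3 tip.py .16
```

```text
t: 23.32
eef_pos: [0.5336, 0.4754, 0.1077]
ee_rot: [3.131, 0.002, 3.083]
force: [0.4, -0.8, -1.3]
width: 0.0142
[0.5336 0.4754 0.1077] [3.1312 0.0016 3.0831] 23.325 [ 0.4166 -0.7505 -1.2963] 0.014166207020966886
side bushing_mouth 0.75 [274.3 125.5] [ 0.5375 -0.3253  0.16  ]
side slope 0.027805535 x at tool y 0.5266096699031084 x at y=0 0.5133914 0.21834585046549326
top shaft_tip 0.65 [267.7 190.2] [0.5106 0.0237 0.16  ]
top bushing_mouth 0.9 [289.8 185.8] [ 0.5284 -0.0516  0.16  ]
top slope 0.0580733 x at tool y 0.535265564466863 x at y=0 0.5076585 0.03967965944524418
tri bushing_mouth [ 0.4987 -0.0428  0.3237]
```

```bash
python3 -m inch '0 -0.7 -1 0.1 0 0 2.7; 0 -1.5 -3 0.1 0 0 5.35; 0 -2.17 -5 0.1 0 0 5.35; 0 -2.17 -6.6 0.1 0 0 5.35; 0 -2.17 -6.6 0.1 0 0 5.35;0 -2.17 -6.6 0.1 0 0 5.35'; python3 tip.py .16; python3 - <<'E'
import cv2,glob,numpy as np,os
fs=sorted(glob.glob('pics/side_t*.png'),key=os.path.getmtime)[-1];ft=fs.replace('side','top')
a=cv2.imread(fs)[130:250,220:320];b=cv2.imread(ft)[150:230,230:350]
G=lambda x,s:cv2.resize(np.clip(x.astype(float)*1.6,0,255).astype(np.uint8),s,interpolation=cv2.INTER_CUBIC)
cv2.imwrite('pics/c10.png',np.hstack([G(a,(300,360)),G(b,(480,320+40))]))
E
```

```text
t: 24.48
eef_pos: [0.5125, 0.41, 0.109]
ee_rot: [3.131, 0.002, -3.107]
force: [0.2, 0.8, -0.4]
width: 0.0143
[0.5125 0.41   0.109 ] [ 3.1311  0.0023 -3.1065] 24.475 [ 0.2193  0.7941 -0.3924] 0.014282954047608898
side shaft_tip 0.44 [272.2 148.9] [ 0.5237 -0.1733  0.16  ]
top shaft_tip 0.94 [286.8 183.4] [ 0.5365 -0.0411  0.16  ]
top bushing_mouth 0.67 [291.2 185.6] [ 0.5292 -0.0563  0.16  ]
top slope -0.037097845 x at tool y 0.5137404656329102 x at y=0 0.52895206 -0.02477528727607988
tri shaft_tip [ 0.5116 -0.0365  0.2513]
```

View pics/c10.png

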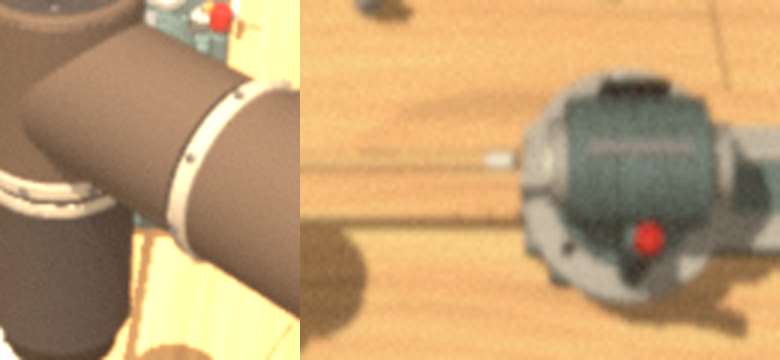

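The top view shows the tip at about native (283,185), just short of the headstock mouth and in line to about 2 mm, which is inside the cone's ±8 mm. The arm blocks the side camera. I'll advance slowly and watch force and moment.

```bash
cat > st.py <<'E'
from h import *
np.set_printoptions(precision=4,suppress=True)
s=telemetry.get_state();print('pos',s['eef_pos'],s['ee_rot'],'F',s['force'].round(1),'M',s['moment'].round(2),s['width'])
E
python3 st.py; python3 -m inch '0 -0.1 0 -0.06 0 0 0; 0 -0.07 -0.8 -0.06 0 0 0; 0 -0.04 -1.6 -0.06 0 0 0; 0 -0.02 -2.2 -0.06 0 0 0; 0 -0.02 -2.2 -0.06 0 0 0' >/dev/null; python3 st.py; python3 -m inch '0 0.02 -0.6 0 0 0 0; 0 0.04 -1.2 0 0 0 0;0 0.04 -1.2 0 0 0 0' >/dev/null; python3 st.py
```

```text
pos [0.512  0.4098 0.1087] [ 3.1316  0.0018 -3.106 ] F [-0.2 -0.  -0.9] M [0.05 0.11 0.  ] 0.014426153024140428
pos [0.5119 0.3872 0.1083] [ 3.1315  0.0019 -3.1067] F [-0.1 -0.1 -0.7] M [-0.04  0.15 -0.07] 0.014091700338378322
pos [0.5123 0.3747 0.1085] [ 3.1314  0.0019 -3.1071] F [ 0.1  0.7 -1.5] M [-0.    0.08  0.  ] 0.01451055910810665
```

```bash
python3 -m inch '0 0.03 -0.7 0 0 0 0; 0 0.05 -1.4 0 0 0 0;0 0.05 -1.4 0 0 0 0' >/dev/null; python3 st.py; python3 -m inch '0 0.03 -0.8 0 0 0 0; 0 0.06 -1.6 0 0 0 0;0 0.06 -1.6 0 0 0 0' >/dev/null; python3 st.py; python3 tip.py .16 | egrep 'top'
```

```text
pos [0.5128 0.3601 0.1085] [ 3.1315  0.0018 -3.1076] F [ 0.3  0.5 -0.7] M [-0.03  0.15 -0.07] 0.014536511571777239
pos [0.5135 0.3434 0.1086] [ 3.1315  0.0018 -3.1083] F [ 0.9  0.5 -1.2] M [ 0.01  0.11 -0.03] 0.014165330287368582
top bushing_mouth 0.64 [292.2 187.1] [ 0.5241 -0.0599  0.16  ]
top slope -0.033602316 x at tool y 0.5157894270108401 x at y=0 0.5273289 -0.055674912092995556
```

```bash
python3 -m inch '0 0.05 -1.4 0 0 0 0; 0 0.1 -2.8 0 0 0 0; 0 0.15 -4.2 0 0 0 0; 0 0.2 -5.6 0 0 0 0; 0 0.25 -7 0 0 0 0;0 0.25 -7 0 0 0 0' >/dev/null; python3 st.py; python3 -m inch '0 0.05 -1.4 0 0 0 0; 0 0.1 -2.8 0 0 0 0; 0 0.15 -4.2 0 0 0 0; 0 0.2 -5.6 0 0 0 0; 0 0.25 -7 0 0 0 0;0 0.25 -7 0 0 0 0' >/dev/null; python3 st.py
```

```text
pos [0.516  0.273  0.1086] [ 3.1314  0.0018 -3.1086] F [ 0.9 -0.7 -1.4] M [0.06 0.08 0.  ] 0.014216582528951234
pos [0.5185 0.2019 0.1087] [ 3.1314  0.0018 -3.1099] F [-0.9 -0.4 -0.7] M [-0.01  0.13 -0.03] 0.01409921557861937
```

```bash
python3 -m inch '0 0 -0.7 0 0 0 0.25; 0 0.02 -1.4 0 0 0 0.25;0 0.02 -1.4 0 0 0 0.25' >/dev/null; python3 st.py; python3 - <<'E'
from h import *
np.set_printoptions(precision=4,suppress=True)
F={}
for c in('top','side','wrist'):
    f=F[c]=grab_frame(c); save(f,c+'11.png')
    for n in('shaft_tip','steady_mouth','steady_face'):
        for r in pinpoint(c,n)[:1]: print(c,n,round(r['p'],2),np.round(r['location'],1),atz(f,r['location'],.16))
a=cv2.imread('pics/top11.png')[160:215,285:395]; b=cv2.imread('pics/side11.png')[100:190,230:330]
G=lambda x,s:cv2.resize(np.clip(x.astype(float)*1.7,0,255).astype(np.uint8),s,interpolation=cv2.INTER_CUBIC)
cv2.imwrite('pics/c11.png',np.hstack([G(a,(500,250)),G(b,(278,250))]))
E
```

```text
pos [0.5187 0.1875 0.1087] [ 3.1314  0.0017 -3.1058] F [ 0.   0.6 -0.9] M [-0.02  0.08  0.  ] 0.014525840663163963
top shaft_tip 0.8 [352.6 181.6] [ 0.5499 -0.2668  0.16  ]
top steady_mouth 0.73 [367.9 182.5] [ 0.5484 -0.3193  0.16  ]
top steady_face 0.69 [375.1 184. ] [ 0.5439 -0.3439  0.16  ]
side shaft_tip 0.35 [177.9 308.1] [0.6368 0.4793 0.16  ]
wrist shaft_tip 0.37 [113.4 214.9] [0.6017 0.1737 0.16  ]
```

View pics/c11.png

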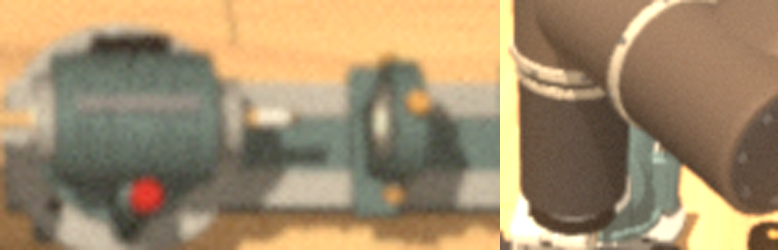

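The tip is out of the spindle nose at crop (290,117), heading for the white steady bushing at (382,120). Lateral error is at most about 3 mm, well inside the cone. Continuing gently.

```bash
python3 -m inch '0 0.05 -1.4 0 0 0 0; 0 0.1 -2.8 0 0 0 0; 0 0.16 -4.5 0 0 0 0; 0 0.16 -4.5 0 0 0 0' >/dev/null; python3 st.py; for i in 1 2 3; do python3 -m inch '0 0.02 -0.5 0 0 0 0; 0 0.04 -1.0 0 0 0 0;0 0.04 -1.0 0 0 0 0' >/dev/null; python3 st.py; done
```

```text
pos [0.5202 0.1413 0.1088] [ 3.1314  0.0017 -3.1072] F [ 0.1 -0.7 -1.4] M [-0.04  0.14 -0.01] 0.0142096372033635
pos [0.5206 0.131  0.1088] [ 3.1315  0.0016 -3.1074] F [-1.3  0.1 -0.6] M [0.01 0.06 0.03] 0.014496361284042147
pos [0.5209 0.1206 0.1087] [ 3.1315  0.0015 -3.1078] F [ 0.1  0.  -0.9] M [-0.05  0.09  0.03] 0.014377531150616804
pos [0.5213 0.1103 0.1087] [ 3.1315  0.0015 -3.1082] F [ 0.3 -0.5 -1.2] M [-0.03  0.1   0.02] 0.014520625188696169
```

```bash
for i in 1 2; do python3 -m inch '0 0.02 -0.7 0 0 0 0.06; 0 0.04 -1.4 0 0 0 0.1;0 0.04 -1.4 0 0 0 0.1' >/dev/null; python3 st.py; done;  python3 -m inch '0 0.02 -0.6 0 0 0 0; 0 0.04 -1.1 0 0 0 0;0 0.04 -1.1 0 0 0 0' >/dev/null; python3 st.py; python3 - <<'E'
from h import *
np.set_printoptions(precision=4,suppress=True)
for c in('top','side','wrist'):
    f=grab_frame(c); save(f,c+'12.png')
    for n in('shaft_tip','steady_mouth','steady_face','steady','shaft','knob'):
        for r in pinpoint(c,n)[:1]: print(c,n,round(r['p'],2),np.round(r['location'],1),atz(f,r['location'],.07 if n=='steady' else .16))
f=grab_frame('top');print('pred tip at face+25',proj(f,[.5395,-.3755,.16]))
a=cv2.imread('pics/top12.png')[160:215,320:430]
cv2.imwrite('pics/c12.png',cv2.resize(np.clip(a.astype(float)*1.9,0,255).astype(np.uint8),(770,385),interpolation=cv2.INTER_CUBIC))
E
```

```text
pos [0.5217 0.0957 0.1088] [ 3.1315  0.0015 -3.1072] F [-0.5  0.6 -1.1] M [-0.03  0.07 -0.  ] 0.014612478288226734
pos [0.522  0.0811 0.1088] [ 3.1316  0.0014 -3.106 ] F [-0.8  0.6 -0.7] M [-0.    0.13 -0.05] 0.014211403263727246
pos [0.5224 0.0697 0.1088] [ 3.1317  0.0013 -3.1065] F [ 0.2 -0.2 -0.9] M [-0.02  0.12 -0.04] 0.014022152394242073
top shaft_tip 0.53 [386.6 184.6] [ 0.543  -0.3834  0.16  ]
top steady_mouth 0.9 [368.3 186.6] [ 0.534  -0.3205  0.16  ]
top steady_face 0.75 [375.6 183.4] [ 0.546  -0.3457  0.16  ]
top steady 0.59 [363.4 191.8] [ 0.5343 -0.3221  0.07  ]
top shaft 0.52 [255.7 188.2] [0.5163 0.0649 0.16  ]
top knob 0.67 [378.2 183.1] [ 0.5474 -0.3546  0.16  ]
side shaft_tip 0.29 [259.6 192.6] [0.5276 0.0595 0.16  ]
side steady_mouth 0.42 [274.8 126.8] [ 0.5345 -0.3166  0.16  ]
side shaft 0.83 [263.4 194.9] [0.5153 0.0678 0.16  ]
wrist shaft 0.59 [257.1 220.7] [0.5234 0.0564 0.16  ]
wrist knob 0.22 [261.3 222.7] [0.521  0.0576 0.16  ]
pred tip at face+25 [384.3307 185.5226]
```

View pics/c12.png

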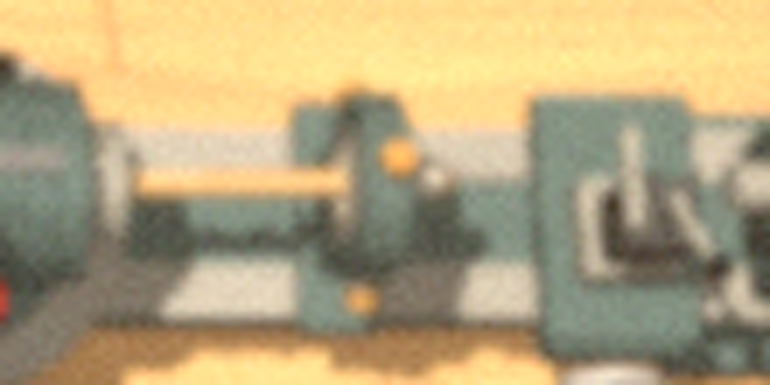

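```bash
python3 -m inch '0 0 0 0 0 0 0; 0 0 0 0 0 0 0;0 0 0 0 0 0 0'; python3 -c "
from station import arm;print(arm.job_done())"
```

```text
t: 33.72
eef_pos: [0.5224, 0.0701, 0.1087]
ee_rot: [3.132, 0.001, -3.106]
force: [-0.0, 0.4, -1.1]
width: 0.0142
the job is handed in; nothing more can be done
None
```

The headstock is back in line with its pin home, and the shaft is through both bushings with the gripper still holding it. I handed the job in at 33.7 s of the 67 s allowed; no verdict is reported.

- **Headstock:** I gripped the knob, lifted the pin about 14 mm and swung the head 45°. The knob came back to its parked height: the side-camera residual was -1.0 px, against -0.8 px when parked. Just before release the force still read 8.8 N downward, which I put down to the motion; it was near zero once I let go.
- **Shaft:** I took it near its balance point with a 40 N grip and passed it through both bushings. During the insertion the force reading never passed about 1.5 N, including the shaft's own weight, so nothing was forced.
- **Final position:** The last top view shows the tip out of the steady rest's far side at about column 384, where 25 mm was predicted. I put it at 25 ± 5 mm. The shaft angle was not measured at the end, but both bores fit it closely enough to keep it within about 0.011 rad.

**What disagreed:**
- **Tool height:** The real tool sits about 39 mm higher than the reported position. My first grip on the knob missed because of this, and finding the offset gave one 30 N contact, which I take to be the shut fingers on the knob top. I corrected for it afterwards.
- **Shaft grip depth:** The descend stopped about 6 mm above the height I asked for, so the shaft sits a little nearer the fingertips than planned.
- **Camera checks:** The arm blocked the side view of the insertion, so the final check rests on the top camera, and one network tip estimate there was about 8 mm further out. I did not re-check the other bench items at the end, but no move went near them.

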